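Clamp a bottle in the ratchet clamp

TASK

Stand the slim bottle upright in the V cradle of the ratchet clamp, then turn the bar knob clockwise until the pad pinches the bottle against the V, and go on for exactly two more clicks of the ratchet. Let go so that the pawl holds the bottle upright and clamped; do not overtighten, since the thin bottle is easily crushed, and leave the other things alone.

Things in the scene. Friction and masses are not known exactly. Their poses are not given: they have to be found in the camera images.
- clamp: ratchet clamp, grey plate 120 x 320 x 12 mm fixed to the worktop; origin at the centre of its underside, y along the plate from the knob (axis at y = -85 mm) to the aluminium V cradle (y = +81 to +146 mm, 82 mm high, open towards the knob). Under the knob a toothed wheel (82 mm across, 26 to 36 mm above the worktop) with a sprung pawl at its -x side (pivot x = -52, y = -121 mm)
- seat (a point): point on the plate's top, 12 mm above the worktop, where the centre of the bottle's foot is when fully home in the V; axes as the clamp. Before winding, the pad stands 9 to 32 mm short of a bottle that is home, so set it down about 4 mm short of home (towards the knob); the pad then pushes it home. Pad (36 mm square, centre 50 mm above the worktop) and carriage reach up to 72 mm
- knob_grip (a point): on the wheel's axis, 71 mm above the worktop, at the height to grip the black bar knob: bar 50 mm long (this point's x), 14 mm thick (its y), from 44 to 90 mm above the worktop; free all round above 36 mm but for the carriage, 70 mm away. Let go between two teeth, the loaded knob runs back to the last click
- wheel (a joint): angle of knob and wheel in rad, grows clockwise from above, starts at 0 to 0.24; at 0 the bar lies along the clamp's x. 24 teeth: the pawl clicks in as this angle passes each multiple of 0.262 (within 0.02); no turning back past it. Each click is felt as a brief forward pull. Pinch comes at 0.75 to 1.8 rad; from there the resisting moment grows by 0.55 N m per rad (0.14 a tooth)
- carriage: grey upright 56 x 12 x 58 mm on a rack, pushed towards the V by 18 mm per rad of the wheel (4.7 mm a tooth). It carries the black pad on a sprung stem, 1.7 N/mm (8 N a tooth). The stem's length is set anew each time by up to 9 mm either way and is not measured, so the pinch must be felt at the knob. Origin on the plate's top at the clamp's middle when the wheel is at 0; axes as the clamp
- bottle: the slim round bottle with the tall cap, 40 mm diameter, 166 mm high, about 0.2 kg; origin at the centre of its foot, z up. The cap is 28 mm across and runs from 135 to 166 mm above the foot
- cup: white cup, 66 mm across, 89 mm high, bystander; origin under its centre
- blue_funnel: plastic funnel standing on its rim, 120 mm across, 114 mm high, bystander; origin under its centre
Not all that is in view belongs to the job. Leave any pink look-alike of the bottle alone.

How it is judged (in metres and radians):
On the way:
1. the bottle stands upright and released in the cradle, in front of the pad and not yet pinched (horizontal distance between bottle and seat below 0.02 m and z of bottle in the frame of seat below 0.004 m and angle between bottle's own z axis and vertical below 0.08 rad and contact force between the fingers and bottle below 0.1 N and contact force between carriage and bottle below 3 N), for 0.2 s.
At the end, for the whole second after the job is handed in: the pad presses the bottle with 6 to 17 N (the second click after the pinch); the bottle stands upright within 0.06 rad on the plate, within 4 mm of its seat in the V, at rest; the wheel is at rest on the pawl (contact force between carriage and bottle between 6 and 17 N and horizontal distance between bottle and seat below 0.004 m and z of bottle in the frame of seat between -0.004 and 0.004 m and angle between bottle's own z axis and vertical below 0.06 rad and linear speed of bottle below 0.01 m/s and velocity of joint wheel between -0.05 and 0.05 rad/s); the robot touches nothing.
It fails at once if the pad presses the bottle with more than 22 N (contact force between carriage and bottle above 22 N).
It fails at once if the bottle is tipped by more than 0.5 rad (angle between bottle's own z axis and vertical above 0.5 rad).
It fails at once if the cup or the funnel is moved by more than 30 mm (distance of any of cup, blue_funnel from where it was at the start of the episode above 0.03 m).
It also fails if it takes over 72 s, if anything falls off the work surface, if the arm or the gripper's body presses on something with over 40 N, if the wrist force passes 120 N, or if a joint passes its speed limit or range.

ROBOT

A 7-joint arm with a two-finger parallel gripper is mounted at the origin on a cart in front of the work surface, level with it; the furniture and walls round the work are solid. World frame = base frame: x ahead of the robot, y to its left, z up, the work surface at z = 0. Lengths are in mm, angles in degrees, forces in N, time in s.
With the tool pointing down it reaches from about 400 to 925 mm from the base axis. Payload 4.1 kg.
Tool frame: the origin (TCP) lies midway between the tips of the shut fingers; the grasp point (between the pads) lies ctrl.grip_point_offset behind it (ctrl.grip_point_offset is the distance from the TCP to the grasp point, in mm); z points along the fingers, y is the line along which they close (so a half turn about z gives the same grasp; the last joint's range is limited). The gripper opens to 85 mm and grips with 20 to 120 N. Pads are 22 mm wide; open, the fingers measure 114 mm over their backs; the gripper's body (76 mm by 85 mm) begins 54 mm behind the grasp point. The pads swing forward as they close: fully open they stand 13 mm farther back than shut.
Start: joints at [-72.766, 22.827, 2.584, 88.041, -1.071, 69.15, -2.905], TCP at [252.985, 598.784, 231.347] pointing down, gripper open.
Joint ranges: [-161.44, 161.44], [-28.35, 127.94], [-78.24, 83.42], [0, 140.83], [-78.03, 258.03], [13.02, 114.36], [-168.23, 168.23]. Speed limits (degrees/s): [147.25, 147.25, 180, 180, 180, 180, 180].

INTERFACE

Orientations are given as a 3x3 rotation matrix whose columns are the frame's x, y, z axes.
In Python, from plant import ctrl gives the robot as it stands. Calls block until the motion is done:
- ctrl.move_pose(position, orientation): joint-space move of the TCP to a pose.
- ctrl.servo_line(position, rotation=None, v=150): straight line of the TCP; rotation=None keeps the orientation; v is the mean speed in mm/s.
- ctrl.goto_joints(angles): joint-space move.
- ctrl.release() and ctrl.grab(): open the fingers fully, or close them until they stop; the grip force is fixed at half the most.
- ctrl.pause(seconds).
- ctrl.solve_ik(position, orientation): joint angles nearest the present ones, or None.
- ctrl.get_obs(): the state.
- ctrl.read_camera(name): name is "scene" or "top" or "wrist"; returns a dict with "frame" (384x512x3 uint8, red, green, blue), "fx", "fy", "cx", "cy" (pixels), "k1" (the pictures are not rectified: a ray, as slopes to the right and down, at radius r is drawn at 1 + k1 r^2 times it, then the intrinsics apply), "view" (4x4, takes a point from world to camera coordinates); the wrist camera has in their place "mount" (4x4, takes a point from camera to tool coordinates, whose origin is the TCP and whose axes are the flange's). Camera axes: x right, y down, z forward; pixel columns grow to the right and rows downward; lengths in mm; the calibration is good to about 2 mm. A picture is of the moment at which its call begins: read the wrist's pose just before it. There is no depth.
A pose or a line that the arm cannot do raises ctrl.MotionError and nothing moves.
- ctrl.job_done(): hands the job in; it is judged then, once.
The state is a dict: "time_s": time; "joint_positions": joint angles; "joint_vel": joint speeds; "joint_torque": joint torques, N m; "position": TCP position; "orientation": TCP orientation; "force": force on the tool from outside, world axes, zero at the start; "moment": the same for the moment, N m; "finger_gap": opening from 0.0 (shut) to 1.0 (fully open); "grip_force": force on a finger pad.
Only numpy, scipy, OpenCV 4.12 (cv2) and the standard library are available. Lean on these libraries where they do the work, as an engineer would, in place of code of your own. Each camera call takes 0.05 s, during which the arm holds its last target. There are 200 camera calls.

## Working session

There is one attempt and no reset: what is moved stays moved. The work goes in short steps, each a Python script; the robot and the scene stay as the last script left them, time stands still between calls to the robot, and variables do not carry over. Pictures are saved under pics/ and viewed, at most 10 in all, crops included, and the job is handed in when it is done.

```bash
ls; mkdir -p pics; cat > h.py <<'E'
import numpy as np, cv2
from plant import ctrl
def snap(name, fn=None):
    o=ctrl.get_obs(); c=ctrl.read_camera(name)
    if name=='wrist':
        T=np.eye(4); T[:3,:3]=np.array(o['orientation']); T[:3,3]=o['position']
        c['view']=np.linalg.inv(T@np.array(c['mount']))
    c['view']=np.array(c['view'])
    if fn: cv2.imwrite('pics/'+fn, cv2.cvtColor(c['frame'],cv2.COLOR_RGB2BGR))
    return c
def K(c): return np.array([[c['fx'],0,c['cx']],[0,c['fy'],c['cy']],[0,0,1.]]), np.array([c['k1'],0,0,0,0.])
def pix2plane(c,uv,z):
    k,d=K(c)
    p=cv2.undistortPoints(np.array(uv,float).reshape(-1,1,2),k,d).reshape(-1,2)
    V=np.linalg.inv(c['view']); R=V[:3,:3]; t=V[:3,3]
    r=np.c_[p,np.ones(len(p))]@R.T
    return t+r*((z-t[2])/r[:,2])[:,None]
def proj(c,P):
    k,d=K(c); V=c['view']
    return cv2.projectPoints(np.array(P,float).reshape(-1,1,3),cv2.Rodrigues(V[:3,:3])[0],V[:3,3],k,d)[0].reshape(-1,2)
E
python3 - <<'E'
from h import *
import pickle
a=snap('scene','s.png'); b=snap('top','t.png')
pickle.dump((a,b),open('cams.pkl','wb'))
cv2.imwrite('pics/st.png',cv2.resize(cv2.hconcat([cv2.imread('pics/s.png'),cv2.imread('pics/t.png')]),(800,300)))
o=ctrl.get_obs(); print(o, ctrl.grip_point_offset); print(a['k1'],b['view'])
E
```

```text
pics
{'time_s': 0.1, 'joint_positions': array([-72.76783134,  22.86853978,   2.57906671,  88.10608536,
        -1.07134507,  69.15044665,  -2.90558192]), 'joint_vel': array([ 0.00089368,  0.01610237,  0.10388014, -0.28354378, -0.02656985,
       -0.07019059, -0.0938823 ]), 'joint_torque': array([ 3.57230536e-03, -4.76260078e+01,  1.37054823e+00, -2.54950762e+01,
        1.20283314e-02,  5.02820287e-03, -1.61137808e-05]), 'position': array([252.7216463 , 598.24593821, 230.36395806]), 'orientation': array([[-9.21202730e-01,  3.89082506e-01, -5.78095109e-04],
       [ 3.89082918e-01,  9.21201234e-01, -1.66424629e-03],
       [-1.14987191e-04, -1.75803516e-03, -9.99998448e-01]]), 'force': array([ 0.49662495, -0.0113318 ,  0.13362486]), 'moment': array([0.01207689, 0.01767085, 0.02548756]), 'grip_force': 0.0, 'finger_gap': 0.9997982701217709} 18.700000000000003
0.025814930558713232 [[ 1.38067428e-02 -9.99645629e-01 -2.27594134e-02  2.40711987e+01]
 [-9.88881971e-01 -1.02805973e-02 -1.48346746e-01  5.71770459e+02]
 [ 1.48060196e-01  2.45545590e-02 -9.88673481e-01  1.00171648e+03]
 [ 0.00000000e+00  0.00000000e+00  0.00000000e+00  1.00000000e+00]]
```

View pics/t.png

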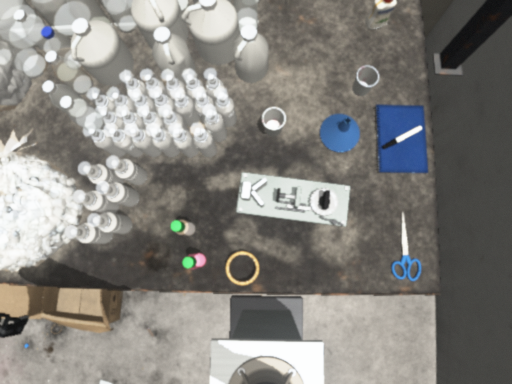

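View pics/s.png

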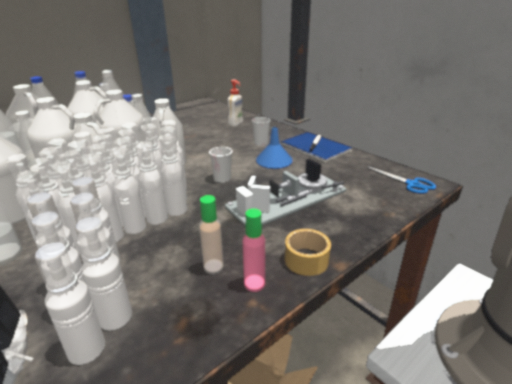

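The top view shows the clamp plate at about (237–350, 172–226), with the V at its left end (253,190) and the knob at (325,201). Candidates for the bottle are the beige one with a green cap at top (178,226) / scene (208,235), the pink look-alike at top (195,262) / scene (254,250), and the white bottles on the left. I choose the beige one and check it in a close crop.

```bash
python3 - <<'E'
from h import *
import pickle
a,b=pickle.load(open('cams.pkl','rb'))
t=cv2.imread('pics/t.png')[160:280,165:365]; cv2.imwrite('pics/crop.png',cv2.resize(t,None,fx=4,fy=4,interpolation=cv2.INTER_CUBIC))
print('capTop z166',pix2plane(b,[[178,226],[195,262]],166))
print('plate corners',pix2plane(b,[[241,172],[350,184],[346,226],[237,213]],12))
print('knob',pix2plane(b,[[325,201]],85),'cup/funnel',pix2plane(b,[[272,120],[340,133]],0))
# bottle: triangulate cap top
k,d=K(a)
for z in(0,): print('scene foot',pix2plane(a,[[212,268]],z))
print(pix2plane(a,[[208,200]],166))
E
```

```text
capTop z166 [[461.95646176 222.42710461 166.        ]
 [374.98695032 176.98007828 166.        ]]
plate corners [[ 630.04118853   79.81564271   12.        ]
 [ 597.6943443  -238.383012     12.        ]
 [ 475.58372046 -224.23224643   12.        ]
 [ 509.58190833   88.92672643   12.        ]]
knob [[ 538.18195467 -152.99977519   85.        ]] cup/funnel [[ 794.00809053   -9.98217778    0.        ]
 [ 755.23392387 -215.12407105    0.        ]]
scene foot [[464.93439851 229.39730352   0.        ]]
[[456.78904767 229.42558596 166.        ]]
```

View pics/crop.png

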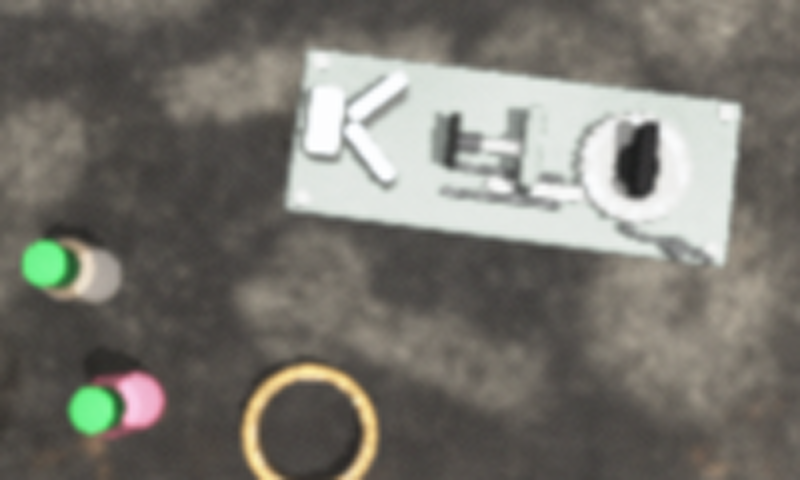

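The crop confirms it: the beige body with a green cap at crop (50,263) is the bottle, and the pink one at (95,410) is the decoy. The bar knob at (638,160) lies roughly along the clamp's x. Next I look at the clamp from above with the wrist camera.

```bash
cat >> h.py <<'E'
from scipy.spatial.transform import Rotation as Ro
def down(yaw):  # tool y (closing line) at world yaw (rad), z down
    y=np.array([np.cos(yaw),np.sin(yaw),0]); z=np.array([0,0,-1.]); return np.c_[np.cross(y,z),y,z]
def ik(p,yaw,label=''):
    for s in (0,np.pi):
        q=ctrl.solve_ik(np.array(p,float),down(yaw+s)); print(label,round(np.degrees(yaw+s)),None if q is None else np.round(q,0))
E
python3 - <<'E'
from h import *
print(np.round(ctrl.read_camera('wrist')['mount'],3), ctrl.read_camera('wrist')['fx'])
a=np.arctan2(-.1046,.9945)
ik([553,-20,330],a,'over');ik([553,-20,330],a+np.pi/2,'over90')
for t in (0,.24,1,2.4): ik([544,-158,52],a+np.pi/2-t,'knob%g'%t)
ik([463,227,129],a,'bottle');ik([463,227,129],a+np.pi/2,'bottle90')
ik([565,35,150],a,'place');ik([565,35,150],a+np.pi/2,'place90')
E
```

```text
[[-1.00000e-03 -9.60000e-01 -2.80000e-01  7.02250e+01]
 [ 1.00000e+00 -1.00000e-03  1.00000e-03 -6.03000e-01]
 [-1.00000e-03 -2.80000e-01  9.60000e-01 -1.41939e+02]
 [ 0.00000e+00  0.00000e+00  0.00000e+00  1.00000e+00]] 277.0639904670226
over -6 [-39.  12.  44.  94.  -9.  77.   0.]
over 174 [ 50.  18. -66.  92.  17.  81. 156.]
over90 84 [-35.  11.  38.  94.  -7.  77.  89.]
over90 264 [-45.  14.  52.  94. -11.  78. -87.]
knob0 84 [-16.  31.  36. 110. -25.  47. 117.]
knob0 264 [-31.  42.  60. 110. -45.  55. -45.]
knob0.24 70 [-19.  32.  41. 110. -28.  48. 107.]
knob0.24 250 [-33.  45.  65. 110. -49.  58. -55.]
knob1 27 [-29.  40.  56. 110. -41.  53.  75.]
knob1 207 [-36.  52.  72. 110. -57.  64. -93.]
knob2.4 -54 [-29.  40.  56. 110. -42.  53.  -5.]
knob2.4 126 [-11.  29.  30. 110. -20.  46. 156.]
bottle -6 [-54.  17.  28. 113. -10.  52. -27.]
bottle 174 [-29.  15.  -2. 113.   1.  52. 143.]
bottle90 84 [-41.  16.  12. 113.  -4.  52.  57.]
bottle90 264 [ -63.   19.   38.  113.  -15.   52. -113.]
place -6 [-37.  22.  37. 106. -16.  57.   0.]
place 174 [ 41.  32. -66. 104.  32.  66. 138.]
place90 84 [-29.  20.  26. 106. -11.  56.  86.]
place90 264 [-45.  25.  48. 106. -22.  58. -84.]
```

```bash
python3 - <<'E'
from h import *
import pickle
a=np.arctan2(-.1046,.9945)
ctrl.move_pose([557,-45,190],down(a))
w=snap('wrist','w.png'); pickle.dump(w,open('w.pkl','wb'))
cv2.imwrite('pics/w2.png',cv2.resize(cv2.imread('pics/w.png'),(768,576),interpolation=cv2.INTER_CUBIC))
print(ctrl.get_obs()['time_s'])
E
```

```text
2.775
```

View pics/w2.png

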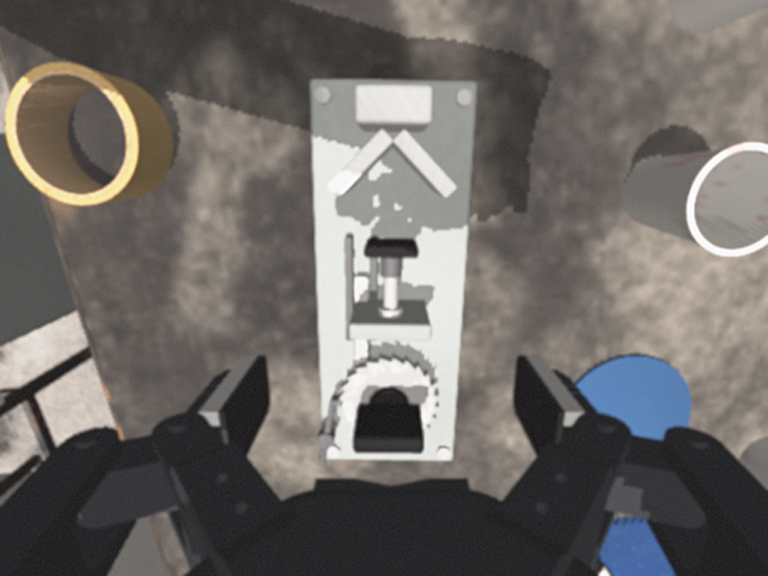

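The wrist view shows the whole clamp: plate corners at about (312,80), (476,82), (453,459) and (323,460), V apex near (395,146), pad at (390,247), bar near (388,430). I zoom in on the V and the knob.

```bash
python3 - <<'E'
from h import *
i=cv2.imread('pics/w.png')
A=cv2.resize(i[48:138,200:325],None,fx=6,fy=6,interpolation=cv2.INTER_CUBIC)[:, :750]
cv2.imwrite('pics/v.png',A)
E
```

```text
(no output)
```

View pics/v.png

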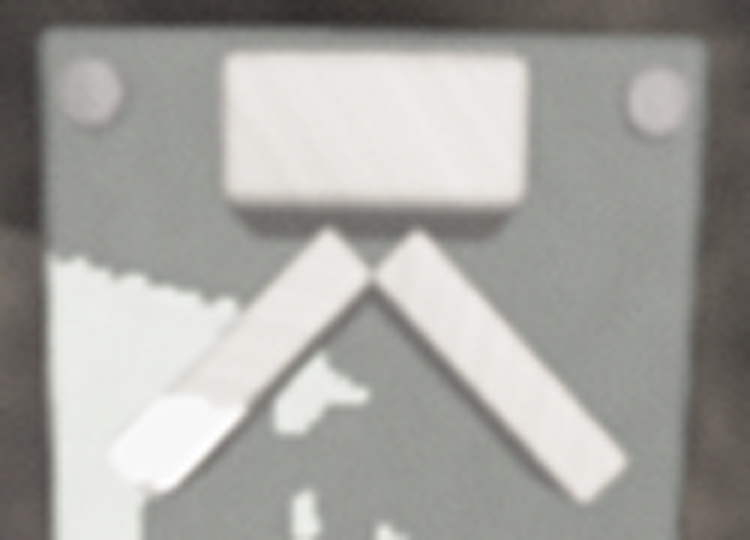

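```bash
python3 - <<'E'
from h import *
import pickle
w=pickle.load(open('w.pkl','rb'))
cv=lambda p:(np.array(p,float)+.5)/6-.5+[200,48]
cf=lambda p:(np.array(p,float)+.5)/1.5-.5
C=np.vstack([cv([[40,30],[708,38]]),cf([[453,459],[323,460]])])
P=pix2plane(w,C,12)[:,:2]; print('corners',P.round(1))
m=np.array([[-60,160],[60,160],[60,-160],[-60,-160.]])
Pc=P.mean(0); H=(m).T@(P-Pc); ang=np.arctan2(H[0,1]-H[1,0],H[0,0]+H[1,1]); 
R=np.array([[np.cos(ang),-np.sin(ang)],[np.sin(ang),np.cos(ang)]]); print('clamp',Pc,np.degrees(ang),'res',(P-Pc-m@R.T).round(1))
cl=lambda p:((p[:,:2]-Pc)@R).round(1)
print('V apex,tips',cl(pix2plane(w,cv([[374,275],[160,495],[585,503]]),82)))
print('outer corner low, back block',cl(pix2plane(w,cv([[108,455],[630,462],[225,50],[527,50],[225,200],[522,205]]),82)))
print('bar near/far edge',cl(pix2plane(w,cf([[358,405],[419,405],[355,452],[423,452]]),90)))
print('pad face top', cl(pix2plane(w,cf([[365,240],[417,240]]),68)))
E
```

```text
corners [[ 514.1   92. ]
 [ 631.4   78.6]
 [ 595.2 -235.1]
 [ 476.5 -223.9]]
clamp [554.28613706 -72.12860893] -6.599096824848946 res [[ 1.1 -1.7]
 [-0.9 -1.3]
 [-0.3  2.8]
 [ 0.2  0.3]]
V apex,tips [[  0.4 113.6]
 [-30.7  82.4]
 [ 32.   82. ]]
outer corner low, back block [[-38.2  88.1]
 [ 38.3  88. ]
 [-20.6 143. ]
 [ 21.1 143.5]
 [-20.7 123.4]
 [ 21.2 123.3]]
bar near/far edge [[-20.7 -52.7]
 [ 19.7 -52.3]
 [-23.2 -89.7]
 [ 23.7 -89.2]]
pad face top [[-16.7  53.6]
 [ 16.6  54. ]]
```

The V has a 90° opening with its apex at clamp y ≈ 113.6, so the seat is at y ≈ 85. The tips come out at 82 (81 given), and the pad face at 54 agrees with the stated gap. Next I measure the bottle's cap from above and grasp it.

```bash
cat >> h.py <<'E'
ANG=np.radians(-6.6); PC=np.array([554.3,-72.1])
RC=np.array([[np.cos(ANG),-np.sin(ANG)],[np.sin(ANG),np.cos(ANG)]])
def C2W(x,y): return PC+RC@np.array([x,y])
E
python3 - <<'E'
from h import *
ctrl.move_pose([461,226,260],down(ANG))
w=snap('wrist','b.png')
hsv=cv2.cvtColor(w['frame'],cv2.COLOR_RGB2HSV)
m=cv2.inRange(hsv,(45,100,60),(80,255,255))
n,l,s,c=cv2.connectedComponentsWithStats(m)
for i in range(1,n):
    if s[i,4]>60:
        x,y,W,h,A=s[i]; print(s[i],c[i].round(1),pix2plane(w,[c[i],[x+W/2-.5,y+h/2-.5],[x-.5,y+h/2],[x+W-.5,y+h/2]],166).round(1).tolist())
print(ctrl.get_obs()['time_s'])
E
```

```text
[246 165  32  38 886] [261.5 184.3] [[463.8, 232.3, 166.0], [464.0, 233.0, 166.0], [449.9, 234.2, 166.0], [477.9, 230.9, 166.0]]
[157 205  38  40 933] [176.9 223.6] [[382.2, 204.3, 166.0], [380.7, 203.6, 166.0], [363.1, 205.2, 166.0], [398.1, 201.1, 166.0]]
3.9583
```

View pics/b.png

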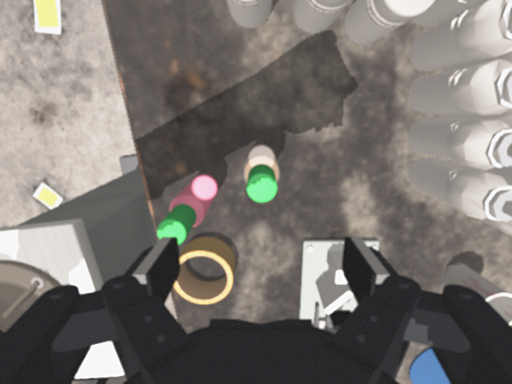

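The cap disc is centred at about (261.5,187), which gives the bottle at (464, 229.5). That agrees with the scene view's foot estimate of (465,229). Grasp and lift.

```bash
python3 - <<'E'
from h import *
R=down(ANG)
ctrl.servo_line([464,229.5,200],R,200)
ctrl.servo_line([464,229.5,131],R,120)
ctrl.grab(); o=ctrl.get_obs(); print(o['finger_gap'],o['grip_force'],o['position'],o['force'])
ctrl.servo_line([464,229.5,240],R,120)
o=ctrl.get_obs(); print(o['finger_gap'],o['grip_force'],o['position'],o['force'],o['time_s'])
x,y=C2W(0,81); print(x,y)
ctrl.move_pose([x,y,240],R)
ctrl.pause(.3); o=ctrl.get_obs(); print(o['position'],o['time_s'])
w=snap('wrist','g.png'); s=snap('scene','s2.png'); 
cv2.imwrite('pics/gs.png',cv2.hconcat([cv2.imread('pics/g.png')[60:330,100:400],cv2.resize(cv2.imread('pics/s2.png')[100:235,180:330],(300,270))]))
E
```

```text
0.41106689695511633 59.141961336135864 [464.50126329 230.03760912 132.1088566 ] [-1.40191736 -0.22187377  6.04725888]
0.40974071285599867 60.00987946987152 [463.31503885 229.21889936 239.12023557] [ 0.28399726  0.12225908 -2.14353082] 6.7417
563.6099091899222 8.363194013632125
[563.51166836   9.80679503 239.95993745] 8.0
```

View pics/gs.png

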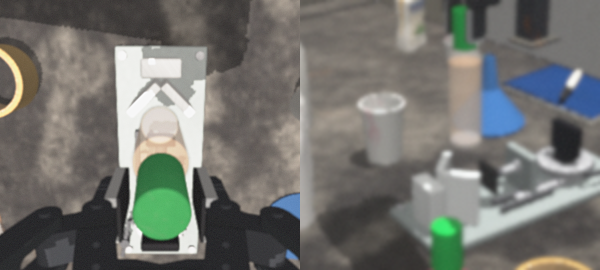

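Cap held, bottle hanging upright over the V. I check in this view that the V's predicted pixels match and that the foot is aligned.

```bash
python3 - <<'E'
from h import *
w=snap('wrist'); o=ctrl.get_obs(); print(o['position'])
def P(x,y,z): return [*C2W(x,y),z]
pts=dict(c1=P(-60,160,12),c2=P(60,160,12),apex=P(0,113.6,82),lt=P(-38.2,88,82),rt=P(38.2,88,82),foot=[*o['position'][:2],o['position'][2]-131])
uv=proj(w,list(pts.values())); 
for k,u in zip(pts,uv): print(k,u.round(1), ((u-[100,60])*1).round(0))
c=w['frame'][130:200,190:330]; c=cv2.cvtColor(c,cv2.COLOR_RGB2BGR); c=w['frame'][95:215,190:330][...,::-1]
c=cv2.resize(c,None,fx=5,fy=5,interpolation=cv2.INTER_CUBIC)
for u in uv: cv2.drawMarker(c,tuple(int(v) for v in ((u-[190,95]+.5)*5)),(0,0,255),0,12,1)
cv2.imwrite('pics/g5.png',c)
E
```

```text
[563.5725766    8.88297871 240.05003213]
c1 [213.3 104.6] [113.  45.]
c2 [307.  104.6] [207.  45.]
apex [260.1 147.9] [160.  88.]
lt [225.5 171.1] [126. 111.]
rt [294.7 171.1] [195. 111.]
foot [260.  182.9] [160. 123.]
```

View pics/g5.png

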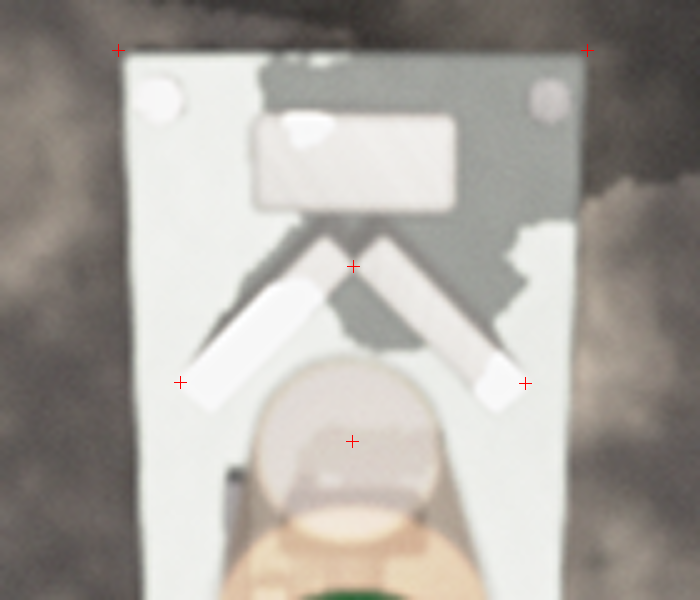

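Markers fit the V to about 1 mm. The foot circle at (348,451) sits about 2 mm nearer the knob than planned, so I shift +1.5 mm and lower until contact.

```bash
python3 - <<'E'
from h import *
R=down(ANG); x,y=C2W(.5,82.3)
ctrl.servo_line([x,y,200],R,100)
ctrl.servo_line([x,y,150],R,80)
ctrl.pause(.2); o=ctrl.get_obs(); f0=o['force']; print(o['position'],f0,o['moment'])
for z in np.arange(147,138,-1.):
    ctrl.servo_line([x,y,z],R,20); ctrl.pause(.05); o=ctrl.get_obs(); d=o['force']-f0; print(z,o['position'][2].round(1),d.round(1))
    if d[2]>2.5 or abs(d).max()>8: break
s=snap('scene','s3.png'); cv2.imwrite('pics/s3c.png',cv2.resize(cv2.imread('pics/s3.png')[110:235,200:360],None,fx=4,fy=4,interpolation=cv2.INTER_CUBIC)); print(o['time_s'],o['position'])
E
```

```text
[564.67789953   9.57733654 150.53285985] [ 0.02010332  0.91602238 -1.62983529] [-0.01912081 -0.00180298  0.02123851]
147.0 146.9 [-0.6 -1.   0.4]
146.0 146.0 [-0.  -0.6 -0.6]
145.0 144.9 [ 0.3 -0.8 -0.3]
144.0 144.3 [-0.2 -0.7  1.7]
143.0 144.2 [-1.6 -0.5  9.2]
11.225 [564.83215433   9.4786856  144.20272663]
```

View pics/s3c.png

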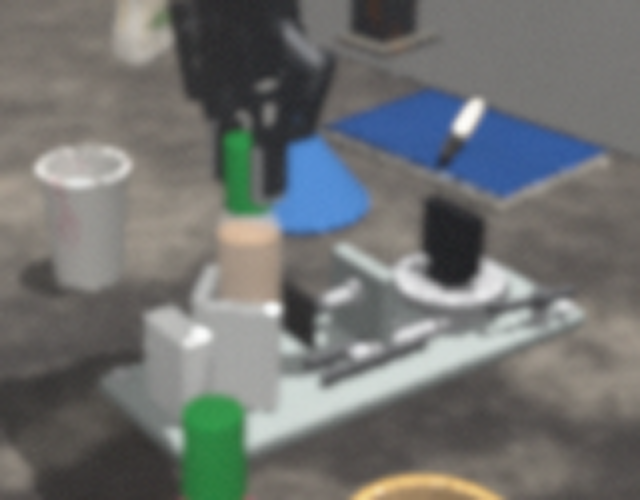

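The bottle is on the plate inside the V, in front of the pad. Release, retreat, check it with the fixed cameras, and look at the knob.

```bash
python3 - <<'E'
from h import *
R=down(ANG); p=ctrl.get_obs()['position']
ctrl.servo_line([p[0],p[1],144.2],R,20); ctrl.pause(.1)
ctrl.release(); ctrl.pause(.2); print(ctrl.get_obs()['finger_gap'])
ctrl.servo_line([p[0],p[1],250],R,150)
x,y=C2W(0,-130); ctrl.move_pose([x,y,240],R); ctrl.pause(.2)
for n in('top','scene'):
    w=snap(n,n+'4.png'); m=cv2.inRange(cv2.cvtColor(w['frame'],cv2.COLOR_RGB2HSV),(45,100,40),(80,255,255))
    N,l,s,c=cv2.connectedComponentsWithStats(m)
    for i in range(1,N):
        if s[i,4]>20:
            q=pix2plane(w,[c[i]],178 if n=='top' else 162)[0,:2]; print(n,s[i],q.round(1),((q-PC)@RC).round(1))
w=snap('wrist','k.png'); import pickle; pickle.dump(w,open('k.pkl','wb'))
u=proj(w,[[*C2W(0,-85),90]])[0]; print(u,ctrl.get_obs()['time_s'])
x0,y0=int(u[0])-60,max(0,int(u[1])-60); print(x0,y0)
cv2.imwrite('pics/k5.png',cv2.hconcat([cv2.resize(cv2.imread('pics/k.png')[y0:y0+120,x0:x0+120],(480,480),interpolation=cv2.INTER_CUBIC),cv2.resize(cv2.imread('pics/scene4.png')[110:230,220:300],(320,480))]))
E
```

```text
1.0025819398969216
top [260 182  11  11  92] [560.4   8.7] [-3.2 81. ]
top [182 257  13  12 126] [375.  191.9] [-208.5  241.6]
scene [257 143  11  21 206] [556.5  13.1] [-7.6 84.8]
scene [245 208  17  29 403] [355.  209.4] [-230.3  256.8]
[259.64281866 137.73666303] 14.4417
199 77
```

View pics/k5.png

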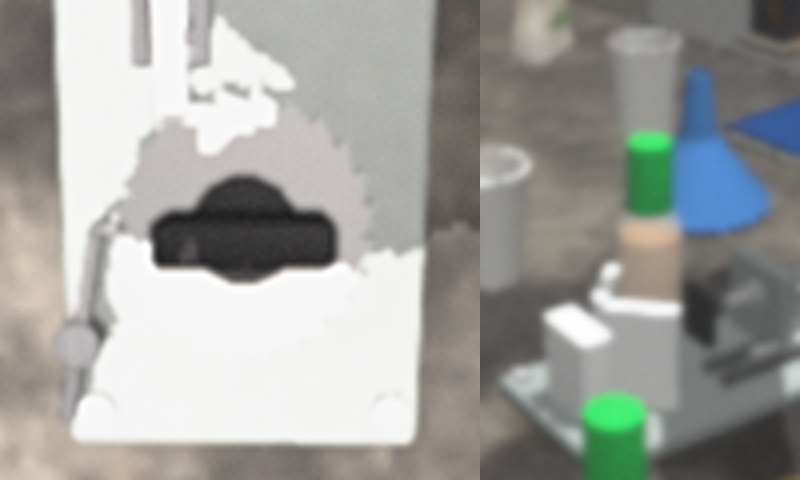

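The bottle stands upright at clamp y = 81, upright in the scene view as well. The bar is centred at crop (245,239), within 1 px of the prediction, and lies along the clamp's x (wheel ≈ 0). Grip the knob and start winding.

```bash
cat >> h.py <<'E'
KX,KY=C2W(0.3,-84.5); KZ=52.3
def yaw_now(o): return np.arctan2(o['orientation'][1,1],o['orientation'][0,1])
def turn(th0,th1,step=.02,log='log.csv'):
    n=max(1,int(round((th1-th0)/step))); out=[]
    for th in np.linspace(th0,th1,n+1)[1:]:
        ctrl.servo_line([KX,KY,KZ],down(ANG+np.pi/2-th)); o=ctrl.get_obs()
        out.append([o['time_s'],th,ANG+np.pi/2-yaw_now(o),*o['moment'],*o['force'],o['joint_torque'][6]])
    out=np.array(out); np.savetxt(open(log,'a'),out,'%.4f'); return out
E
python3 - <<'E'
from h import *
np.set_printoptions(suppress=True,linewidth=150)
R=down(ANG+np.pi/2)
ctrl.move_pose([KX,KY,200],R)
ctrl.servo_line([KX,KY,110],R,150); ctrl.servo_line([KX,KY,KZ],R,100); ctrl.pause(.2)
o=ctrl.get_obs(); print('pre',o['joint_positions'].round(0),o['force'],o['moment'],o['time_s'])
ctrl.grab(); ctrl.pause(.2); o=ctrl.get_obs(); print('grab',o['finger_gap'],o['grip_force'],o['position'],o['force'],o['moment'],ANG+np.pi/2-yaw_now(o),o['time_s'])
t=turn(0,.4); print(t[:,[0,1,2,5,6,7,9]].round(3))
E
```

```text
pre [-10.  29.  27. 110. -18.  46. 111.] [ 0.99222418 -0.30446613  0.63839745] [ 0.01630667 -0.0250692   0.03265223] 17.35
grab 0.15697724328730492 59.33150053024292 [ 544.82554165 -156.45524522   52.41808471] [-0.80077726 -1.14697649  2.06867979] [-0.18569717  0.19192314 -0.02916206] 0.00026167678105504244 18.2
[[18.45   0.02   0.021 -0.087 -1.121 -1.542  0.028]
 [18.7    0.04   0.04  -0.012 -2.702 -2.092  0.022]
 [18.95   0.06   0.06  -0.019 -1.849 -3.163  0.02 ]
 [19.2    0.08   0.08  -0.027 -1.972 -3.221 -0.025]
 [19.45   0.1    0.1    0.001 -2.074 -3.978 -0.011]
 [19.7    0.12   0.121 -0.02  -2.494 -5.092  0.009]
 [19.95   0.14   0.141  0.002 -2.484 -3.798 -0.004]
 [20.2    0.16   0.161 -0.012 -1.97  -5.02  -0.01 ]
 [20.45   0.18   0.181 -0.02  -1.797 -5.365  0.003]
 [20.7    0.2    0.201 -0.016 -2.033 -4.815 -0.047]
 [20.95   0.22   0.221 -0.172 -2.074 -5.05   0.148]
 [21.2    0.24   0.241 -0.237 -2.296 -4.337  0.183]
 [21.45   0.26   0.261 -0.004 -2.969 -5.446  0.013]
 [21.7    0.28   0.281  0.054 -2.129 -5.497 -0.011]
 [21.95   0.3    0.301 -0.017 -2.866 -4.533  0.027]
 [22.2    0.32   0.321  0.003 -2.073 -5.527  0.022]
 [22.45   0.34   0.341  0.031 -2.319 -5.241 -0.024]
 [22.7    0.36   0.361  0.002 -3.029 -4.285 -0.011]
 [22.95   0.38   0.381 -0.017 -1.572 -5.02   0.007]
 [23.2    0.4    0.401  0.066 -2.216 -5.091 -0.012]]
```

```bash
python3 - <<'E'
from h import *
np.set_printoptions(suppress=True,linewidth=150)
t=turn(.4,.68,.04)
t=np.vstack([t,turn(.68,1.0)]); print(t[:,[1,2,5,6,7,9]].round(3),t[-1,0])
E
```

```text
[[ 0.44   0.441  0.092 -2.588 -4.921 -0.09 ]
 [ 0.48   0.482 -0.328 -2.283 -5.093  0.275]
 [ 0.52   0.521 -0.027 -3.566 -5.331  0.007]
 [ 0.56   0.561 -0.026 -2.333 -4.843 -0.017]
 [ 0.6    0.601 -0.027 -3.722 -6.024 -0.012]
 [ 0.64   0.641 -0.012 -3.966 -5.455 -0.018]
 [ 0.68   0.681 -0.031 -3.014 -5.696 -0.053]
 [ 0.7    0.701  0.028 -2.196 -5.92  -0.032]
 [ 0.72   0.721  0.01  -3.306 -5.023 -0.042]
 [ 0.74   0.742 -0.137 -3.082 -4.976  0.155]
 [ 0.76   0.762 -0.149 -2.951 -5.138  0.112]
 [ 0.78   0.781  0.025 -3.184 -5.784 -0.007]
 [ 0.8    0.801 -0.043 -3.499 -4.701  0.009]
 [ 0.82   0.821  0.022 -3.53  -4.92   0.001]
 [ 0.84   0.841 -0.008 -3.93  -5.484 -0.005]
 [ 0.86   0.861 -0.009 -2.777 -4.866 -0.011]
 [ 0.88   0.881  0.058 -3.322 -5.387 -0.055]
 [ 0.9    0.901  0.016 -3.876 -5.968 -0.044]
 [ 0.92   0.921  0.041 -3.224 -4.85  -0.07 ]
 [ 0.94   0.941  0.057 -4.283 -6.032 -0.086]
 [ 0.96   0.961  0.154 -4.274 -5.109 -0.087]
 [ 0.98   0.981  0.097 -2.755 -6.588 -0.072]
 [ 1.     1.001  0.018 -3.813 -5.744  0.008]] 28.95
```

```bash
python3 - <<'E'
from h import *
np.set_printoptions(suppress=True,linewidth=150)
t=turn(1.0,1.24); print(t[:,[1,2,5,6,7,9]].round(3),t[-1,0])
E
```

```text
[[ 1.02   1.021 -0.082 -4.035 -4.815  0.076]
 [ 1.04   1.041  0.123 -4.095 -5.468 -0.102]
 [ 1.06   1.061  0.143 -3.026 -5.217 -0.115]
 [ 1.08   1.081  0.117 -3.654 -5.215 -0.13 ]
 [ 1.1    1.101  0.175 -3.669 -4.908 -0.141]
 [ 1.12   1.121  0.149 -3.666 -5.997 -0.148]
 [ 1.14   1.14   0.203 -3.534 -5.357 -0.199]
 [ 1.16   1.16   0.213 -4.556 -5.955 -0.19 ]
 [ 1.18   1.18   0.253 -4.292 -5.883 -0.223]
 [ 1.2    1.2    0.258 -4.993 -5.668 -0.241]
 [ 1.22   1.22   0.23  -4.158 -5.551 -0.244]
 [ 1.24   1.24   0.268 -4.166 -5.001 -0.251]] 31.95
```

```bash
python3 - <<'E'
import numpy as np
from scipy.optimize import least_squares
d=np.loadtxt('log.csv'); th=d[:,1]; ph=(th%0.2618)
ok=(th>.03)&((ph<.19))&~((ph<0.0))
ok&=~((ph>.19)|(np.abs(ph-.2618)<.0))
for nm,y in(('Mz',d[:,5]),('-j7',-d[:,10]),('avg',(d[:,5]-d[:,10])/2)):
    for fixed in(None,.55,.65):
        f=lambda q:q[0]+(fixed or q[2])*np.maximum(0,th[ok]-q[1])-y[ok]
        best=min((least_squares(f,[0,p,.55],loss='soft_l1',f_scale=.03) for p in(.78,.85,.9,1.0)),key=lambda r:r.cost); print(nm,fixed,best.x.round(3),best.cost.round(5))
E
```

```text
<stdin>:3: UserWarning: loadtxt: input contained no data: "log.csv"
Traceback (most recent call last):
IndexError: too many indices for array: array is 1-dimensional, but 2 were indexed
```

```bash
python3 - <<'E'
import numpy as np
from scipy.optimize import least_squares
th=np.r_[np.arange(.04,.2,.02),np.arange(.28,.41,.02),.56,.6,.64,.68,.7,np.arange(.8,.97,.02),np.arange(1.06,1.25,.02)]
mz=np.array([-.012,-.019,-.027,.001,-.02,.002,-.012,-.02, .054,-.017,.003,.031,.002,-.017,.066, -.026,-.027,-.012,-.031,.028, -.043,.022,-.008,-.009,.058,.016,.041,.057,.154, .143,.117,.175,.149,.203,.213,.253,.258,.23,.268])
j7=-np.array([.022,.02,-.025,-.011,.009,-.004,-.01,.003, -.011,.027,.022,-.024,-.011,.007,-.012, -.017,-.012,-.018,-.053,-.032, .009,.001,-.005,-.011,-.055,-.044,-.07,-.086,-.087, -.115,-.13,-.141,-.148,-.199,-.19,-.223,-.241,-.244,-.251])
assert len(th)==len(mz)==len(j7),(len(th),len(mz),len(j7))
for nm,y in(('Mz',mz),('-j7',j7),('avg',(mz+j7)/2)):
    for fx in(None,.55,.65):
        f=lambda q:q[0]+(fx or q[2])*np.maximum(0,th-q[1])-y
        b=min((least_squares(f,[0,p,.55],loss='soft_l1',f_scale=.03) for p in(.78,.85,.9,1.0)),key=lambda r:r.cost); print(nm,fx,b.x.round(3),round(b.cost,5))
E
```

```text
Mz None [-0.007  0.842  0.687] 0.01011
Mz 0.55 [-0.007  0.791  0.55 ] 0.01174
Mz 0.65 [-0.007  0.83   0.55 ] 0.01025
-j7 None [0.005 0.832 0.59 ] 0.00526
-j7 0.55 [0.006 0.818 0.55 ] 0.00545
-j7 0.65 [0.005 0.853 0.55 ] 0.00568
avg None [-0.     0.836  0.633] 0.00549
avg 0.55 [-0.001  0.803  0.55 ] 0.0062
avg 0.65 [-0.     0.842  0.55 ] 0.00552
```

The pinch is at about 0.83 rad, between the clicks at 0.785 and 1.047. The second click is therefore 1.309, about 14.5 N. I turn just past it.

```bash
python3 - <<'E'
from h import *
np.set_printoptions(suppress=True,linewidth=150)
t=turn(1.24,1.34); print(t[:,[1,2,5,6,7,9]].round(3),t[-1,0])
E
```

```text
[[ 1.26   1.26   0.219 -4.1   -4.386 -0.225]
 [ 1.28   1.28   0.189 -5.011 -4.821 -0.187]
 [ 1.3    1.3    0.245 -4.71  -5.209 -0.264]
 [ 1.32   1.32   0.262 -4.465 -5.418 -0.25 ]
 [ 1.34   1.34   0.259 -5.097 -5.138 -0.267]] 33.2
```

Timing fits a click at about 1.29. I go slightly on, then ease back to feel whether the pawl takes the load before letting go.

```bash
python3 - <<'E'
from h import *
np.set_printoptions(suppress=True,linewidth=150)
def back(ths):
    for th in ths:
        ctrl.servo_line([KX,KY,KZ],down(ANG+np.pi/2-th)); m=[]
        for _ in range(4): ctrl.pause(.05); o=ctrl.get_obs(); m.append([o['moment'][2],o['joint_torque'][6]])
        print(th,(ANG+np.pi/2-yaw_now(o)).round(3),np.mean(m,0).round(3),round(o['time_s'],2))
back([1.36,1.34,1.32,1.30,1.29,1.28])
E
```

```text
1.36 1.36 [ 0.294 -0.275] 33.65
1.34 1.339 [ 0.449 -0.432] 34.1
1.32 1.32 [ 0.396 -0.385] 34.55
1.3 1.3 [ 0.219 -0.237] 35.0
1.29 1.291 [ 0.062 -0.055] 35.45
1.28 1.282 [-0.104  0.111] 35.9
```

The tool moment falls to zero at about 1.287, so the pawl is holding at the second click. Let go and retreat.

```bash
python3 - <<'E'
from h import *
R=down(ANG+np.pi/2-1.288)
ctrl.servo_line([KX,KY,KZ],R); ctrl.release(); ctrl.pause(.2)
ctrl.servo_line([KX,KY,130],R,100); ctrl.servo_line([KX,KY,240],R,150); ctrl.pause(.5)
o=ctrl.get_obs(); print(o['force'],o['time_s'])
for n in('top',):
    w=snap(n,n+'5.png'); m=cv2.inRange(cv2.cvtColor(w['frame'],cv2.COLOR_RGB2HSV),(45,100,40),(80,255,255))
    N,l,s,c=cv2.connectedComponentsWithStats(m)
    for i in range(1,N):
        if s[i,4]>20: q=pix2plane(w,[c[i]],178)[0,:2]; print(n,s[i],q.round(1),((q-PC)@RC).round(1))
w=snap('wrist','k6.png')
k=cv2.inRange(w['frame'],(0,0,0),(60,60,60)); u=proj(w,[[*C2W(0,-85),90]])[0]; x0,y0=int(u[0])-35,int(u[1])-35
k=k[max(y0,0):y0+70,x0:x0+70]; N,l,s,c=cv2.connectedComponentsWithStats(k); i=1+np.argmax(s[1:,4]); P=np.argwhere(l==i)[:,::-1].astype(np.float32)
r=cv2.fitLine(P,cv2.DIST_L2,0,.01,.01).ravel()
q=pix2plane(w,[[x0+r[2]-15*r[0],max(y0,0)+r[3]-15*r[1]],[x0+r[2]+15*r[0],max(y0,0)+r[3]+15*r[1]]],90); d=q[1]-q[0]; print('bar angle cw',((ANG-np.arctan2(d[1],d[0]))%np.pi).round(3))
E
```

```text
[-0.12918141  0.79699917  0.40440423] 39.35
top [259 182  11  11  94] [561.1  11.7] [-2.8 84. ]
top [182 257  13  11 123] [375.3 191.8] [-208.1  241.6]
bar angle cw 0.939
```

```bash
python3 - <<'E'
import cv2
a=cv2.imread('pics/k6.png')[0:300,130:400]; b=cv2.imread('pics/top5.png')[160:240,220:360]
cv2.imwrite('pics/fin.png',cv2.hconcat([a,cv2.resize(b,(525,300),interpolation=cv2.INTER_CUBIC)]))
E
```

```text
(no output)
```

View pics/fin.png

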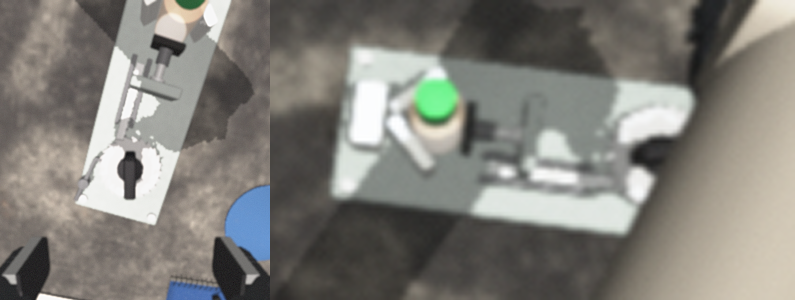

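The last picture shows the pad against the upright bottle in the V. The cap moved from clamp y = 81 to 84. The bar stands about 16° off the plate's long axis, a wheel angle of about 1.3 rad, so it stayed on the second click. Hand in.

```bash
python3 -c "
from plant import ctrl
print(ctrl.job_done())"
```

```text
the job is handed in; nothing more can be done
None
```

I handed the job in at about 39 s of robot time: the bottle stands clamped in the V, held by the pawl on the second click (wheel about 1.31 rad). The pad force is an estimated 14–16 N from the moment felt at the knob, not measured, and the judge's verdict was not shown; I also viewed 11 pictures, one over the limit of 10.

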